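# Balance a recliner footrest flap in its assembly jig

## Robot

A 6-joint arm with a two-finger parallel gripper is mounted at the origin on the work surface. World frame = base frame: x ahead of the robot, y to its left, z up, the work surface at z = 0. Lengths are in m, angles in degrees, forces in N, time in s.
With the tool pointing down it reaches from about 0.35 to 0.775 m from the base axis. Payload 5.5 kg.
Tool frame: the origin (TCP) lies at the centre of the arm's flange, where the gripper is bolted on; the fingertips stand 173 mm ahead of it and the grasp point (between the pads) lies 155 mm ahead of it; y points along the fingers, z is the direction in which the jaws open and shut, and the axes are right-handed (so a half turn about y gives the same grasp; the last joint's range is limited). The gripper opens to 85 mm and grips with 20 to 120 N. Pads are 22 mm wide; open, the fingers measure 114 mm over their backs; the gripper's body (76 mm by 85 mm) begins 54 mm behind the grasp point. The pads swing forward as they close: fully open they stand 13 mm farther back than shut.
Start: joints at [59.267, 17.945, 2.641, 74.691, 0, 82.002], TCP at [0.222, 0.53, 0.405] pointing down, gripper open.
Joint ranges: [-158.12, 158.12], [-49.38, 96.58], [-58.88, 72.47], [-126.05, 133.96], [-84.25, 85.87], [-180, 180]. Speed limits (degrees/s): [147.25, 147.25, 180, 180, 180, 180].

## Interface

Orientations are given as a 3x3 rotation matrix whose columns are the frame's x, y, z axes.
In Python, from workcell import manip gives the robot as it stands. The module is installed in compiled form; this text tells all that it offers.
- The arm moves only by the tool send_rows, never from a script. Its argument "plan" is a list that holds one entry, the list of rows, each a list of 4 numbers: the shift along the tool's x, y, z in cm, then the turn about the tool's y in degrees. A call has 1 to 8 rows; each row shifts and turns the commanded pose from where the row before left it, along the tool's axes as they then stand; what a row does not reach is not made up. A row lasts 1/8 s, in which the tool goes at most 62.5 mm and 10.7 degrees, less where a joint would pass 70% of its speed; a pose out of reach is approached as far as the arm can. A call with a gripper value outside its range is refused whole. "fingers" is the opening, from 0 (shut) to 1 (fully open), set as the call begins (left out, the last holds). The fingers move at their own pace and stop on an object; "grip_force" is the grip in N (left out, the last holds). Time passes only in rows, so rows that do not move let the fingers close. It gives the time, the measured TCP pose, the force and the opening at its end, in the units of the state.
- manip.sense(): the state, without advancing time (a new reading comes with each control period).
- manip.get_image(name): name is "scene" or "top"; returns a dict with "color" (420x560x3 uint8, blue, green, red), "camera_matrix" (3x3 intrinsics, pixels), "R" (3x3) and "t" (3): a world point X has camera coordinates R X + t. Camera axes: x right, y down, z forward; pixel columns grow to the right and rows downward; lengths in m; the calibration is good to about 2 mm. A picture is of the moment at which its call begins. There is no depth.
- manip.job_done(): hands the job in, once; it reports no verdict.
The state is a dict: "clock": time; "q": joint angles; "joint_vel": joint speeds; "joint_efforts": joint torques, N m; "position": TCP position; "tool_rot": TCP orientation; "force": force on the tool from outside, world axes, zero at the start; "torque": the same for the moment, N m; "gripper_width": opening from 0.0 (shut) to 1.0 (fully open).
Only numpy, scipy, OpenCV 4.12 (cv2) and the standard library are available. Lean on these libraries where they do the work, as an engineer would, in place of code of your own. Each camera call takes 0.05 s, during which the arm holds its last target. There are 200 camera calls.

## Task

Lift the loose cover off the assembly jig by its knob and lay it down gently, knob up, on the middle of the rubber mat. Then take the footrest flap inside the jig by its crossbar, swing it up to its balance point, straight upright, and keep holding it there by the crossbar without letting it fall over to the far side: you finish while still holding it. Leave the tools and parts lying around where they are.

Things in the scene. Friction and masses are not known exactly. Their poses are not given: they have to be found in the camera images.
- jig: Assembly jig, fixed to the bench: open-topped bare steel box 222 long (its x) x 132 wide (its y) x 75 mm high, walls 4 mm, inner floor 4 mm above the bench. Origin at the centre of its underside, z up; its x axis points from the flap's free end to its hinge, away from the robot. Its position and yaw (up to 0.35 rad) vary.
- cover: Loose aluminium cover of the jig, about 0.4 kg: plate 230 (its x) x 140 (its y) x 4 mm with a 6 mm deep rim underneath that drops 3 mm slack inside the jig's walls. Origin at the centre of the plate's underside, z up; it starts lying on the jig (origin 75 mm above the bench). Laid on the mat it stands on its rim, origin 10 mm above the bench.
- cover_knob (a point): Middle of the grip of the cover's round black knob, 32 mm above the cover's origin, on the same axis. The knob's head is 30 mm in diameter, from 23 to 40 mm above the cover's origin, on a thinner neck (16 mm).
- mat: Black rubber mat, 280 (its x) x 200 (its y) x 4 mm, fixed to the bench to the left or the right of the jig (the bracket tray is on the other side). Origin at the centre of its underside.
- flap (a joint): Hinge of the footrest flap (rad): 0 = lying level on its rest inside the jig, free edge towards the robot; 1.571 = straight up, its balance point; stop at 2.3, fallen over to the far side. It swings freely, has no spring and falls either way under its own weight (about 0.4 kg in all; some 2 N at the crossbar lift it).
- flap_hinge (a point): Middle of the flap's hinge axis, which runs along the jig's y, 95 mm along the jig's +x from its origin, 55 mm above the bench. Its axes turn with the flap, which extends along its -x: a dark steel panel 104 mm wide, 6 mm thick, from 4 to 84 mm from the hinge, and two side arms (8 mm square, 47 mm either side of the middle) carrying the crossbar.
- crossbar: Round bare steel bar at the flap's free edge, 12 mm diameter, 84 mm long along the jig's y. Origin at its middle, 140 mm from the hinge axis. Flap level: centre 55 mm above the bench; fingers reach down on both sides of it (50 mm open slot between bar and panel, 86 mm wide between the arms; 56 mm from bar to the jig's near wall). The bar turns in the arms, so the flap swings in a pinching grip.
- wrench: Bystander: steel open-ended wrench 170 mm long, lying on the bench between robot and jig. Leave it.
- screwdriver: Bystander: screwdriver 200 mm long, lying beyond the jig. Leave it.
- jar: Bystander: clear jar 60 mm in diameter, 85 mm tall, beyond the jig. Leave it.
- cup: Bystander: open steel cup 68 mm in diameter, 70 mm tall, beyond the jig. Leave it.
- tray: Bystander: dark steel tray 240 x 170 x 45 mm with black brackets, fixed beside the jig, with the jig between it and the mat. Origin at the centre of its underside.

How it is judged (in metres and radians):
On the way, in this order (a step that is already met when the one before it is completed fails the run):
1. the cover is lifted clear of the jig (height (world z) of cover above 0.1 m and contact force between cover and jig below 0.1 N and contact force between the fingers and cover above 1 N), for 0.2 s.
2. the cover lies flat on the middle of the mat, knob up, let go (horizontal distance between cover and mat below 0.05 m and angle between cover's own z axis and vertical below 0.08 rad and height (world z) of cover below 0.016 m and height (world z) of cover_knob above 0.03 m and contact force between cover and mat above 1 N and linear speed of cover below 0.03 m/s and contact force between the fingers and cover below 0.1 N), for 0.3 s.
At the end, for the whole second after the job is handed in: The flap stands at its balance point (joint within 0.1 rad of 1.571, still within 0.1 rad/s), held by the fingers on its crossbar (over 1.5 N) and by nothing else; the cover lies flat, knob up, at rest on the mat, untouched, its centre within 50 mm of the mat's centre (all of step 2 and value of joint flap between 1.471 and 1.671 rad and velocity of joint flap between -0.1 and 0.1 rad/s and contact force between the fingers and crossbar above 1.5 N and contact force between cover and crossbar below 0.1 N); the arm keeps its last pose, push and grip.
It fails at once if the cover is dropped or slammed down (faster than 0.6 m/s near the bench) (linear speed of cover above 0.6 m/s and height (world z) of cover below 0.05 m).
It fails at once if the flap falls over to the far side (value of joint flap above 2 rad).
It fails at once if a tool or part lying around is displaced by more than 30 mm (distance of any of wrench, screwdriver, jar, cup from where it was at the start of the episode above 0.03 m).
It also fails if it takes over 64 s, if anything falls off the work surface, if the arm or the gripper's body presses on something with over 40 N, if the wrist force passes 120 N, or if a joint passes its speed limit or range.

## Working session

There is one attempt and no reset: what is moved stays moved. The work goes in short steps, Python scripts to look and compute and a tool call to move; the robot and the scene stay as the last step left them, time stands still between calls to the robot, and variables do not carry over. Pictures are saved under pics/ and viewed, about 8 in all and at most 12, crops included, and the job is handed in when it is done.

Besides the shell and the picture viewer there is one more tool, called after "Emit:" in YAML: its name, and indented under it one key for each argument. send_rows: Moves the arm, as the interface text tells. Its arguments: {"type":"object","properties":{"plan":{"type":"array"},"fingers":{"type":"number"},"grip_force":{"type":"number"}},"required":["plan"]}

```bash
mkdir -p pics; cat > h.py <<'E'
import numpy as np, cv2
from workcell import manip
def shot(n,f=None):
    d=manip.get_image(n)
    if f: cv2.imwrite('pics/'+f,d["color"])
    return d
def ray(d,u,v,z):
    K,R,t=[np.array(d[k],float) for k in("camera_matrix","R","t")]
    c=-R.T@t; w=R.T@np.linalg.solve(K,[u,v,1.]); return c+w*(z-c[2])/w[2]
def proj(d,X):
    K,R,t=[np.array(d[k],float) for k in("camera_matrix","R","t")]
    p=K@(R@np.array(X)+t.ravel()); return p[:2]/p[2]
E
python3 - <<'E'
from h import *
np.set_printoptions(precision=4,suppress=True)
a=shot("scene");b=shot("top")
for d in(a,b):
    print(np.array(d["camera_matrix"]),np.array(d["R"]),-np.array(d["R"]).T@np.array(d["t"]))
cv2.imwrite('pics/top0.png',b["color"]);cv2.imwrite('pics/scene0.png',a["color"])
s=manip.sense();print(s)
E
```

```text
[[483.1476   0.     285.2591]
 [  0.     483.1476 207.9289]
 [  0.       0.       1.    ]] [[ 0.5838  0.8119  0.    ]
 [ 0.486  -0.3494 -0.8011]
 [-0.6504  0.4677 -0.5985]] [ 1.3834 -0.5943  0.8364]
[[439.6428   0.     279.2078]
 [  0.     439.6428 202.5125]
 [  0.       0.       1.    ]] [[ 0.0208 -0.9997  0.0131]
 [-0.9804 -0.0229 -0.1955]
 [ 0.1958 -0.0088 -0.9806]] [0.3734 0.0069 1.0813]
{'clock': 0.1, 'q': array([59.2677, 17.9875,  2.5807, 74.692 ,  0.0016, 82.0011]), 'joint_vel': array([ 0.0121,  0.0075,  0.1303, -0.0067,  0.0235, -0.0283]), 'joint_efforts': array([  0.0028, -48.1726,  29.9244,   0.0128,  -0.0001,  -0.    ]), 'position': array([0.2221, 0.5302, 0.4039]), 'tool_rot': array([[ 0.9223, -0.0009,  0.3864],
       [-0.3864, -0.0015,  0.9223],
       [-0.0003, -1.    , -0.0017]]), 'force': array([ 0.2392,  0.5767, -0.0672]), 'torque': array([-0.0533, -0.0073,  0.0031]), 'gripper_width': 1.000529688394411}
```

View pics/top0.png

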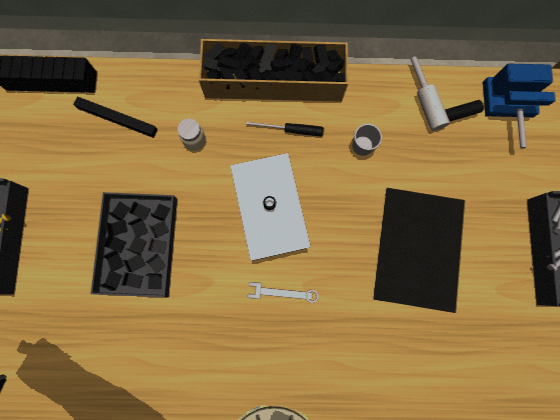

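View pics/scene0.png

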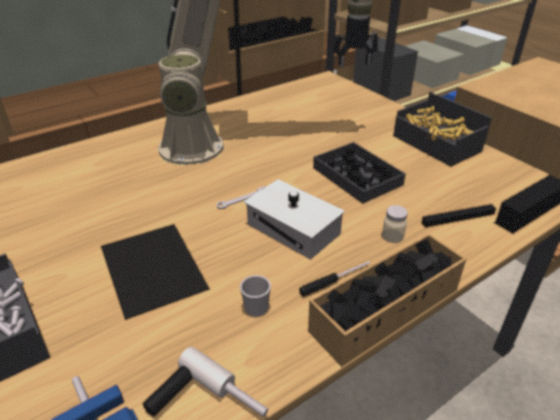

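The top view shows the cover at about (270,207) with its knob at (269,203). The mat is to the right at (420,249), the wrench at (283,293), the tray to the left, and the jar, screwdriver and cup are beyond the jig. Next I'll measure the cover and mat from masks.

```bash
python3 - <<'E'
from h import *
np.set_printoptions(precision=4,suppress=True)
d=shot("top");im=d["color"];hsv=cv2.cvtColor(im,cv2.COLOR_BGR2HSV)
def big(m,x0,x1,y0,y1):
    z=np.zeros_like(m);z[y0:y1,x0:x1]=m[y0:y1,x0:x1]
    c=max(cv2.findContours(z,cv2.RETR_EXTERNAL,cv2.CHAIN_APPROX_NONE)[0],key=cv2.contourArea);return c
for n,m,box,z in(("cover",((hsv[...,1]<60)&(hsv[...,2]>150)).astype(np.uint8)*255,(215,330,140,275),.079),
               ("mat",(hsv[...,2]<70).astype(np.uint8)*255,(360,480,175,325),.004)):
    c=big(m,*box).reshape(-1,2)
    P=np.array([ray(d,u,v,z)[:2] for u,v in c])
    r=cv2.minAreaRect((P*1000).astype(np.float32));B=cv2.boxPoints(r)
    print(n,r);print(B)
# knob
m=((hsv[...,2]<80)).astype(np.uint8)*255
c=big(m,255,285,190,218);print("knob px",cv2.minEnclosingCircle(c))
(u,v),_=cv2.minEnclosingCircle(c);print(ray(d,u,v,.115), ray(d,u,v,.107))
a=shot("scene",);cv2.imwrite('pics/c.png',np.hstack([cv2.resize(im[180:230,245:295],(400,400),interpolation=0),cv2.resize(a["color"][180:230,268:318],(400,400),interpolation=0)]))
E
```

```text
cover ((567.1089477539062, 20.58885955810547), (229.0105743408203, 139.56187438964844), 13.937173843383789)
[[439.1673  60.736 ]
 [472.782  -74.7172]
 [695.0505 -19.5583]
 [661.4359 115.895 ]]
mat ((482.2515563964844, -349.663330078125), (198.09095764160156, 278.875), 81.9659423828125)
[[ 330.3398 -428.2487]
 [ 606.4777 -467.2247]
 [ 634.1633 -271.078 ]
 [ 358.0254 -232.1019]]
knob px ((269.3229064941406, 202.7083282470703), 6.837640762329102)
[0.5653 0.0204 0.115 ] [0.5669 0.0205 0.107 ]
```

View pics/c.png

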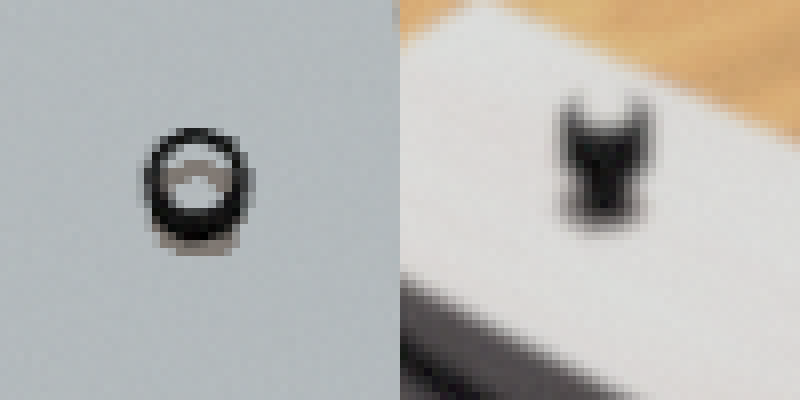

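Measured so far:
- **Cover:** (0.567, 0.0205), yaw 13.9°
- **Mat:** (0.482, -0.350), yaw -8°

The wanted jaw axis is along the jig's x, yaw 13.9°. It stands at 67.3° now, so it needs +53.4° about tool y.

Emit:
send_rows:
  plan:
    - [[0,0,0,8.9],[0,0,0,8.9],[0,0,0,8.9],[0,0,0,8.9],[0,0,0,8.9],[0,0,0,8.9],[0,0,0,0]]
  fingers: 0.7

```text
clock: 1.08
position: [0.2222, 0.5303, 0.4045]
tool_rot: [[0.241, -0.0, 0.97], [-0.97, -0.0, 0.241], [0.0, -1.0, -0.0]]
force: [-0.4, -0.1, -0.3]
gripper_width: 0.703
```

```bash
cat >> h.py <<'E'
def go(x,y,z):
    "print tool-frame shift in cm to TCP target"
    np.set_printoptions(precision=3,suppress=True)
    s=manip.sense();R=s["tool_rot"]
    print("clk",s["clock"],"pos",s["position"],"yaw z",np.degrees(np.arctan2(R[1,2],R[0,2])),"F",s["force"],"w",s["gripper_width"],"q",s["q"])
    print("shift cm",R.T@(np.array([x,y,z])-s["position"])*100)
E
python3 -c "
from h import *
go(.567,.0205,.375);print(manip.sense()['tool_rot'])"
```

```text
clk 1.075 pos [0.222 0.53  0.404] yaw z 13.958206571524778 F [-0.37  -0.116 -0.338] w 0.7034009385320654 q [ 59.266  17.956   2.625  74.688  -0.    135.308]
shift cm [57.79   2.959 21.163]
[[ 0.241 -0.     0.97 ]
 [-0.97  -0.     0.241]
 [ 0.    -1.    -0.   ]]
```

Emit:
send_rows:
  plan:
    - [[2,0,0.7,0],[4.2,0,1.5,0],[5,0,1.8,0],[5,0,1.8,0],[5,0,1.8,0],[5,0,1.8,0],[5,0,1.8,0],[5,0,1.8,0]]

```text
clock: 2.08
position: [0.4357, 0.2075, 0.4049]
tool_rot: [[0.241, 0.001, 0.97], [-0.97, -0.0, 0.241], [0.0, -1.0, 0.001]]
force: [0.9, -0.0, 0.1]
gripper_width: 0.7
```

Emit:
send_rows:
  plan:
    - [[5,0,1.8,0],[5,0.5,1.8,0],[5,1,1.8,0],[4,0.8,1.6,0],[2.6,0.7,1.2,0],[0,0,0,0],[0,0,0,0],[0,0,0,0]]

```text
clock: 3.08
position: [0.566, 0.021, 0.3752]
tool_rot: [[0.241, 0.0, 0.97], [-0.97, 0.0, 0.241], [-0.0, -1.0, 0.0]]
force: [0.2, -0.2, 0.4]
gripper_width: 0.7
```

```bash
python3 -c "
from h import *
go(.567,.0205,.265)
d=shot('scene');cv2.imwrite('pics/s1.png',cv2.resize(d['color'][80:280,200:400],(600,600)))"
```

```text
clk 3.075 pos [0.566 0.021 0.375] yaw z 13.974577329338004 F [ 0.217 -0.248  0.422] w 0.6996849815456886 q [-5.995 17.538 -2.08  70.367  0.016 70.03 ]
shift cm [ 0.078 11.018  0.08 ]
```

View pics/s1.png

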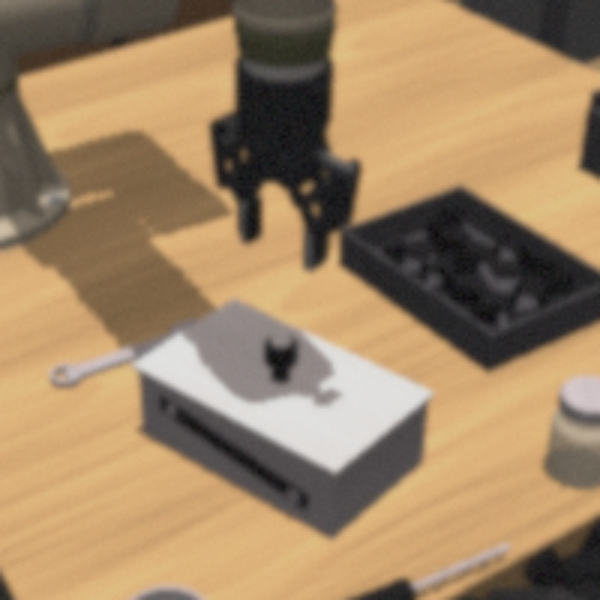

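The gripper is over the knob with its jaws along the jig's long axis. Knob is at crop (280,355), nothing is in the way, so I go down.

Emit:
send_rows:
  plan:
    - [[0,2,0,0],[0,3,0.1,0],[0,3,0,0],[0,2,0,0],[0,1.1,0,0],[0,0,0,0],[0,0,0,0]]

```text
clock: 4.0
position: [0.568, 0.0204, 0.2647]
tool_rot: [[0.24, 0.002, 0.971], [-0.971, -0.0, 0.24], [0.0, -1.0, 0.002]]
force: [0.1, -0.4, 0.4]
gripper_width: 0.698
```

Emit:
send_rows:
  plan:
    - [[0,0,0,0],[0,0,0,0],[0,0,0,0],[0,0,0,0],[0,0,0,0],[0,0,0,0],[0,0,0,0],[0,0,0,0]]
  fingers: 0
  grip_force: 50

```text
clock: 5.0
position: [0.5675, 0.0201, 0.2647]
tool_rot: [[0.239, 0.001, 0.971], [-0.971, -0.0, 0.239], [0.0, -1.0, 0.001]]
force: [-1.9, -0.2, 5.6]
gripper_width: 0.335
```

Emit:
send_rows:
  plan:
    - [[0,-0.5,0,0],[0,-1,0,0],[0,-1,0,0],[0,-1.5,0,0],[0,-1.5,0,0],[0,-1.5,0,0],[0,-1,0,0],[0,0,0,0]]

```text
clock: 6.0
position: [0.5679, 0.0202, 0.3448]
tool_rot: [[0.24, 0.002, 0.971], [-0.971, -0.0, 0.24], [0.001, -1.0, 0.002]]
force: [-1.0, -0.1, -5.0]
gripper_width: 0.332
```

Emit:
send_rows:
  plan:
    - [[0,0,0,2.5],[0,0,0,4],[0,0,0,5],[0,0,0,5],[0,0,0,4],[0,0,0,2],[0,0,0,0],[0,0,0,0]]

```text
clock: 7.0
position: [0.5675, 0.0202, 0.3435]
tool_rot: [[-0.149, -0.0, 0.989], [-0.989, 0.0, -0.149], [-0.0, -1.0, -0.0]]
force: [0.8, -0.0, -4.2]
gripper_width: 0.331
```

```bash
python3 -c "
from h import *
go(.482,-.35,.345)
d=shot('scene');e=shot('top');cv2.imwrite('pics/s2.png',np.hstack([cv2.resize(d['color'][80:280,200:400],(400,400)),cv2.resize(e['color'][120:320,180:380],(400,400))]))"
```

```text
clk 7.0 pos [0.567 0.02  0.344] yaw z -8.596344840851591 F [ 0.846 -0.05  -4.204] w 0.33089880397559507 q [-6.058 18.556 -5.175 66.283  0.004 92.538]
shift cm [37.885 -0.147 -2.92 ]
```

View pics/s2.png

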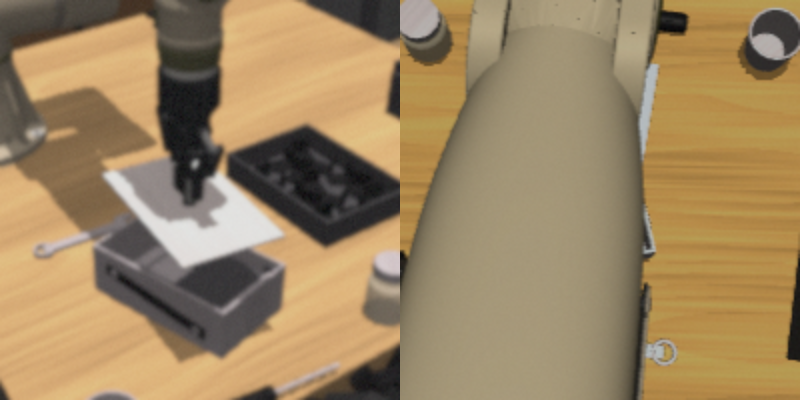

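The cover is held level and clear above the open jig. I carry it to the mat.

Emit:
send_rows:
  plan:
    - [[1,0,0,0],[2,0,-0.2,0],[3.5,0,-0.3,0],[4.5,0,-0.4,0],[4.5,0,-0.4,0],[4.5,0,-0.4,0],[4.5,0,-0.4,0],[4.5,0,-0.4,0]]

```text
clock: 8.1
position: [0.4979, -0.2653, 0.3439]
tool_rot: [[-0.151, 0.0, 0.988], [-0.988, -0.0, -0.151], [0.0, -1.0, 0.0]]
force: [0.3, -0.2, -4.5]
gripper_width: 0.329
```

Emit:
send_rows:
  plan:
    - [[4,0,-0.2,0],[2.5,0,-0.2,0],[1.6,0,0,0],[0.8,0,0,0],[0,0,0,0],[0,0,0,0],[0,0,0,0]]

```text
clock: 8.98
position: [0.4823, -0.3492, 0.3437]
tool_rot: [[-0.149, -0.0, 0.989], [-0.989, 0.0, -0.149], [-0.0, -1.0, -0.0]]
force: [0.6, 0.3, -3.9]
gripper_width: 0.33
```

```bash
python3 -c "
from h import *
go(.482,-.35,.2)"
```

```text
clk 8.975 pos [ 0.482 -0.349  0.344] yaw z -8.555403799213328 F [ 0.58   0.316 -3.927] w 0.3295948493906472 q [-43.633  21.529  -0.853  67.633   0.013  54.922]
shift cm [ 0.086 14.371 -0.014]
```

Emit:
send_rows:
  plan:
    - [[0,1,0,0],[0,2,0,0],[0,2.5,0,0],[0,2.5,0,0],[0,2.2,0,0],[0,1.5,0,0],[0,1,0,0],[0,0.5,0,0]]

```text
clock: 9.98
position: [0.482, -0.3501, 0.2113]
tool_rot: [[-0.15, -0.0, 0.989], [-0.989, 0.0, -0.15], [-0.0, -1.0, -0.0]]
force: [1.6, -0.5, -4.9]
gripper_width: 0.327
```

Emit:
send_rows:
  plan:
    - [[0,0.3,0,0],[0,0.3,0,0],[0,0.2,0,0],[0,0.2,0,0],[0,0.1,0,0],[0,0,0,0],[0,0,0,0]]

```text
clock: 10.85
position: [0.482, -0.3501, 0.2007]
tool_rot: [[-0.15, 0.0, 0.989], [-0.989, -0.0, -0.15], [-0.0, -1.0, 0.0]]
force: [0.7, 0.3, -3.8]
gripper_width: 0.329
```

Emit:
send_rows:
  plan:
    - [[0,0.1,0,0],[0,0.1,0,0],[0,0,0,0]]

```text
clock: 11.22
position: [0.482, -0.3501, 0.1997]
tool_rot: [[-0.15, 0.001, 0.989], [-0.989, -0.001, -0.15], [0.001, -1.0, 0.001]]
force: [-2.4, 2.2, 5.2]
gripper_width: 0.331
```

Touchdown: the vertical force has reversed to +5 N. I open gently and pull back up.

Emit:
send_rows:
  plan:
    - [[0,0,0,0],[0,0,0,0],[0,0,0,0],[0,0,0,0],[0,0,0,0],[0,0,0,0]]
  fingers: 0.7

```text
clock: 11.98
position: [0.482, -0.3501, 0.1986]
tool_rot: [[-0.15, -0.0, 0.989], [-0.989, 0.0, -0.15], [-0.0, -1.0, -0.0]]
force: [0.3, -0.1, -0.1]
gripper_width: 0.7
```

Emit:
send_rows:
  plan:
    - [[0,-0.5,0,0],[0,-1,0,0],[0,-2,0,0],[0,-3,0,0],[0,-4,0,0],[0,-4,0,0],[0,-3,0,0],[0,0,0,0]]

```text
clock: 12.98
position: [0.4825, -0.3506, 0.3775]
tool_rot: [[-0.15, 0.005, 0.989], [-0.989, -0.005, -0.15], [0.004, -1.0, 0.006]]
force: [0.5, -0.1, -0.2]
gripper_width: 0.703
```

```bash
python3 - <<'E'
from h import *
go(.482,-.35,.37)
e=shot('top');d=shot('scene')
cv2.imwrite('pics/s3.png',np.hstack([cv2.resize(d['color'][150:330,80:350],(540,360)),cv2.resize(e['color'][140:280,220:320],(257,360))]))
cv2.imwrite('pics/full.png',e['color'])
E
```

```text
clk 12.975 pos [ 0.483 -0.351  0.378] yaw z -8.630491781278653 F [ 0.497 -0.064 -0.164] w 0.70345639584896 q [-43.711  20.625   2.625  71.618   0.006  54.92 ]
shift cm [-0.054  0.75  -0.065]
```

View pics/s3.png

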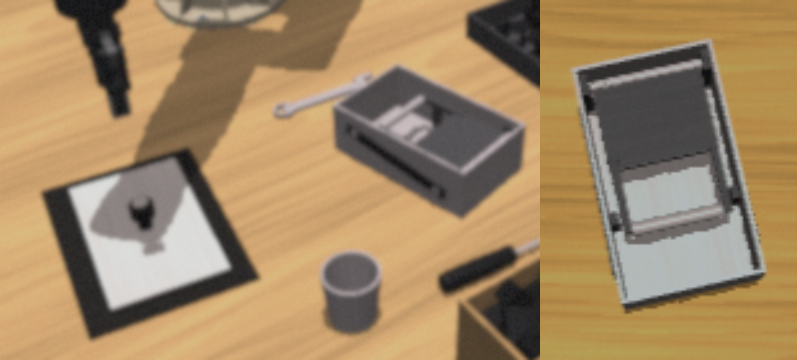

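The cover lies centred on the mat, knob up. The jig is open with the flap level and the crossbar bright at top pixel ~(271,226). Next I measure the jig outline and the bar.

```bash
python3 - <<'E'
from h import *
np.set_printoptions(precision=4,suppress=True)
d=shot("top");im=d["color"];hsv=cv2.cvtColor(im,cv2.COLOR_BGR2HSV)
m=(hsv[...,1]<75).astype(np.uint8)*255
z=np.zeros_like(m);z[140:275,215:325]=m[140:275,215:325]
c=max(cv2.findContours(z,0,1)[0],key=cv2.contourArea).reshape(-1,2)
P=np.array([ray(d,u,v,.075)[:2]*1000 for u,v in c],np.float32)
r=cv2.minAreaRect(P);print("jig rect",r);print(cv2.boxPoints(r))
cx=np.array(r[0])/1000
for yaw in (13.9,):
    a=np.radians(yaw);ex=np.array([np.cos(a),np.sin(a)]);ey=np.array([-ex[1],ex[0]])
    for C in (cx,np.array([.567,.0205])):
        print("pred bar",C-.045*ex,proj(d,[*(C-.045*ex),.055]),"hinge",C+.095*ex,"corners",[proj(d,[*(C+sx*.111*ex+sy*.066*ey),.075]) for sx in(-1,1) for sy in(-1,1)])
# brightness profile along jig x through cover centre at z=.055
    g=cv2.cvtColor(im,6).astype(float)
    C=np.array([.567,.0205])
    for o in(-.025,0,.025):
        xs=np.arange(-.075,-.015,.002)
        print(o,[int(cv2.getRectSubPix(g.astype(np.float32),(1,1),tuple(map(float,proj(d,[*(C+x*ex+o*ey),.055]))))[0,0]) for x in xs])
E
```

```text
jig rect ((565.4293212890625, 21.42034912109375), (226.9230194091797, 135.0048828125), 13.996647834777832)
[[439.01    59.4762]
 [471.663  -71.5203]
 [691.8486 -16.6356]
 [659.1957 114.361 ]]
pred bar [0.5217 0.0106] [273.2476 225.9185] hinge [0.6576 0.0442] corners [array([307.6371, 246.3068]), array([251.2239, 259.0069]), array([286.0349, 155.4829]), array([231.7293, 167.0348])]
pred bar [0.5233 0.0097] [273.6538 225.2666] hinge [0.6592 0.0433] corners [array([308.044 , 245.6302]), array([251.6516, 258.3213]), array([286.4321, 154.8605]), array([232.1457, 166.4046])]
-0.025 [182, 182, 182, 183, 182, 182, 182, 170, 134, 102, 104, 103, 89, 97, 133, 159, 177, 157, 139, 146, 182, 182, 181, 181, 180, 181, 181, 180, 180, 180]
0 [183, 183, 183, 183, 182, 182, 182, 176, 133, 109, 105, 105, 101, 97, 134, 165, 169, 153, 137, 138, 176, 183, 184, 184, 183, 183, 183, 182, 182, 183]
0.025 [183, 184, 183, 183, 182, 183, 184, 183, 132, 105, 105, 106, 103, 108, 133, 161, 174, 150, 132, 164, 181, 182, 182, 183, 182, 182, 182, 182, 182, 182]
```

Emit:
send_rows:
  plan:
    - [[0,0,0,-2.5],[0,0,0,-4],[0,0,0,-5],[0,0,0,-5],[0,0,0,-4],[0,0,0,-2],[0,0,0,0]]
  fingers: 0.5

```text
clock: 14.0
position: [0.4818, -0.35, 0.3728]
tool_rot: [[0.239, -0.001, 0.971], [-0.971, 0.001, 0.239], [-0.001, -1.0, -0.001]]
force: [0.1, 0.5, -0.2]
gripper_width: 0.499
```

```bash
python3 -c "
from h import *
go(.525,.010,.34)"
```

```text
clk 14.0 pos [ 0.482 -0.35   0.373] yaw z 13.833053714557181 F [ 0.115  0.498 -0.167] w 0.4992136543425993 q [-43.716  20.864   2.304  71.534   0.003  32.451]
shift cm [-33.919   3.314  12.803]
```

Emit:
send_rows:
  plan:
    - [[-2,0,0.8,0],[-4,0,1.5,0],[-5,0,1.9,0],[-5,0,1.9,0],[-5,0,1.9,0],[-5,0,1.9,0],[-4,1,1.5,0],[-2.5,1,0.9,0]]

```text
clock: 15.0
position: [0.5228, -0.002, 0.3537]
tool_rot: [[0.242, 0.0, 0.97], [-0.97, 0.001, 0.242], [-0.0, -1.0, 0.001]]
force: [0.1, 0.5, -0.7]
gripper_width: 0.493
```

Emit:
send_rows:
  plan:
    - [[-1.4,1,0.5,0],[0,0.3,0,0],[0,0,0,0],[0,0,0,0],[0,0,0,0]]

```text
clock: 15.62
position: [0.5252, 0.0089, 0.341]
tool_rot: [[0.238, 0.001, 0.971], [-0.971, -0.0, 0.238], [0.0, -1.0, 0.001]]
force: [1.1, 0.1, 0.3]
gripper_width: 0.497
```

```bash
python3 -c "
from h import *
go(.525,.010,.21)
d=shot('scene');cv2.imwrite('pics/s4.png',cv2.resize(d['color'][100:260,220:380],(600,600)))"
```

```text
clk 15.625 pos [0.525 0.009 0.341] yaw z 13.782285290222969 F [1.054 0.086 0.271] w 0.4972082073493585 q [ -7.795  14.057 -11.692  64.209   0.002  68.422]
shift cm [-0.119 13.105  0.001]
```

View pics/s4.png

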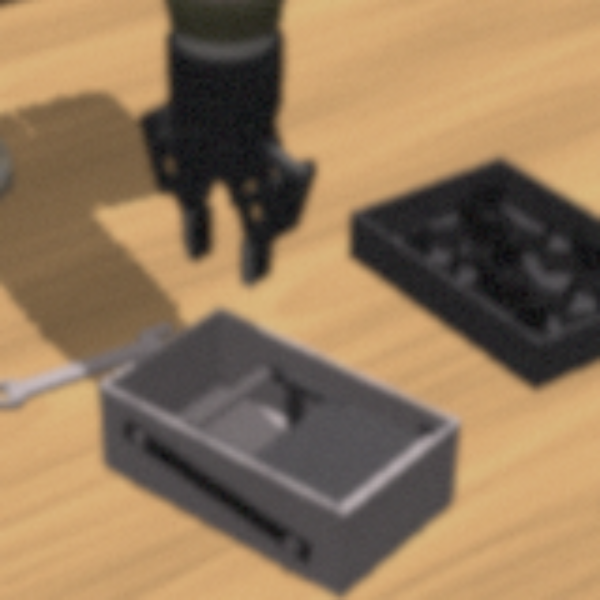

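The fingers straddle the bar line, with the bar at crop ~(230,395) and the slot free. I descend 13 cm and then close.

Emit:
send_rows:
  plan:
    - [[-0.1,1.5,0,0],[0,2.5,0,0],[0,3,0,0],[0,2.5,0,0],[0,1.5,0,0],[0,1.2,0,0],[0,0.8,0,0],[0,0,0,0]]

```text
clock: 16.68
position: [0.5247, 0.0107, 0.2104]
tool_rot: [[0.24, -0.0, 0.971], [-0.971, 0.0, 0.24], [-0.0, -1.0, -0.0]]
force: [-0.1, -0.3, -1.5]
gripper_width: 0.499
```

Emit:
send_rows:
  plan:
    - [[0,0,0,0],[0,0,0,0],[0,0,0,0],[0,0,0,0],[0,0,0,0],[0,0,0,0],[0,0,0,0],[0,0,0,0]]
  fingers: 0
  grip_force: 30

```text
clock: 17.68
position: [0.5233, 0.0103, 0.2109]
tool_rot: [[0.239, -0.004, 0.971], [-0.971, -0.002, 0.239], [0.001, -1.0, -0.004]]
force: [-4.7, -3.7, 3.1]
gripper_width: 0.125
```

```bash
python3 -c "
from h import *
go(.525,.010,.21)"
```

```text
clk 17.675 pos [0.523 0.01  0.211] yaw z 13.837219978370197 F [-4.714 -3.679  3.078] w 0.1254820877974387 q [ -7.637  20.56  -22.763  46.865  -0.118  68.526]
shift cm [0.069 0.086 0.16 ]
```

The bar is held (opening ~11 mm), and it sits about 1.5 mm nearer than commanded. I swing along the 140 mm arc in 5° steps, taking that offset out first.

Emit:
send_rows:
  plan:
    - [[0,0,-0.15,0],[0,-0.61,0.02,0],[0,-0.61,0.03,0],[0,-1.21,0.16,0],[0,-1.19,0.26,0],[0,-1.17,0.37,0],[0,-1.13,0.47,0],[0,0,0,0]]

```text
clock: 18.68
position: [0.5361, 0.0135, 0.2717]
tool_rot: [[0.24, 0.001, 0.971], [-0.971, -0.0, 0.24], [0.001, -1.0, 0.0]]
force: [-5.2, -2.7, 0.3]
gripper_width: 0.126
```

```bash
python3 -c "
from h import *
go(.659,.043,.35)
d=shot('scene');cv2.imwrite('pics/s5.png',cv2.resize(d['color'][100:260,220:380],(600,600)))"
```

```text
clk 18.675 pos [0.536 0.013 0.272] yaw z 13.870038547352303 F [-5.249 -2.673  0.259] w 0.1259665730575435 q [ -7.136  18.147 -16.471  55.344  -0.023  68.994]
shift cm [ 0.083 -7.821 12.645]
```

View pics/s5.png

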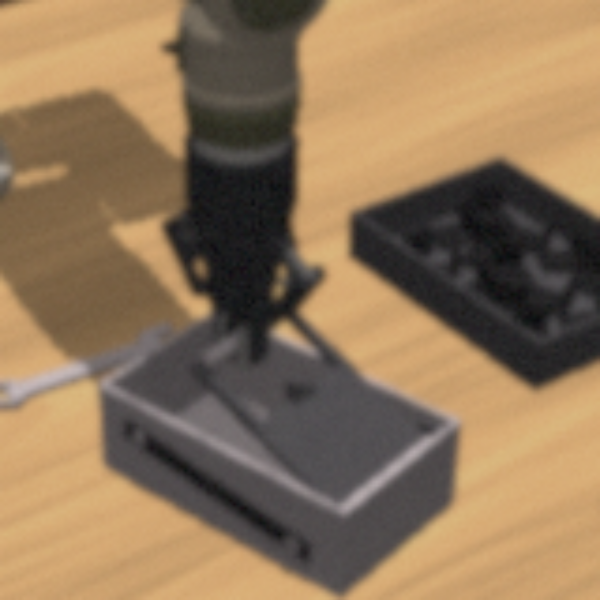

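The flap follows, at about 25°, with only small forces. Continuing.

Emit:
send_rows:
  plan:
    - [[0,-1.08,0.56,0],[0,-1.03,0.66,0],[0,-0.97,0.74,0],[0,-0.9,0.83,0],[0,-0.83,0.9,0],[0,-0.74,0.97,0],[0,-0.66,1.03,0],[0,0,0,0]]

```text
clock: 19.73
position: [0.5925, 0.0274, 0.3336]
tool_rot: [[0.24, 0.003, 0.971], [-0.971, 0.0, 0.24], [0.001, -1.0, 0.003]]
force: [-3.4, -2.2, 4.0]
gripper_width: 0.125
```

```bash
python3 -c "
from h import *
go(.659,.043,.35)"
```

```text
clk 19.725 pos [0.593 0.027 0.334] yaw z 13.894360875758515 F [-3.42  -2.163  4.002] w 0.12548764961940467 q [-5.115 21.477 -2.388 65.941  0.036 70.991]
shift cm [ 0.079 -1.619  6.834]
```

Emit:
send_rows:
  plan:
    - [[0,-0.56,1.08,0],[0,-0.47,1.13,0],[0,-0.37,1.16,0],[0,-0.26,1.19,0],[0,-0.1,0.7,0],[0,-0.06,0.5,0],[0,-0.03,0.6,0],[0,0,0,0]]

```text
clock: 20.72
position: [0.6535, 0.0424, 0.3508]
tool_rot: [[0.24, 0.001, 0.971], [-0.971, 0.0, 0.24], [0.0, -1.0, 0.001]]
force: [0.1, -0.6, 4.9]
gripper_width: 0.13
```

```bash
python3 - <<'E'
from h import *
go(.659,.043,.35)
d=shot('scene');e=shot('top')
cv2.imwrite('pics/s6.png',np.hstack([cv2.resize(d['color'][80:260,220:400],(400,400)),cv2.resize(e['color'][120:280,200:360],(400,400))]))
E
```

```text
clk 20.725 pos [0.653 0.042 0.351] yaw z 13.874288952860393 F [ 0.061 -0.634  4.871] w 0.13017827965187148 q [-3.308 27.931 10.003 72.004  0.013 72.818]
shift cm [0.074 0.085 0.553]
```

View pics/s6.png

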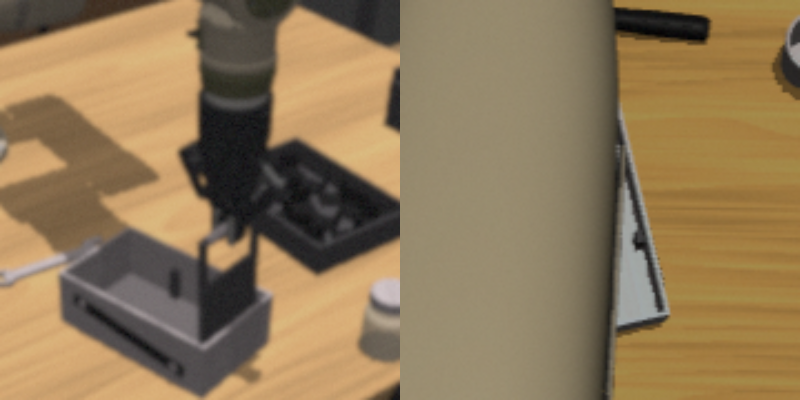

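The flap is almost upright. By displacement it is 5–6 mm (2.4°) short, so I move the rest and check against the projected upright arm line.

Emit:
send_rows:
  plan:
    - [[0,0,0.25,0],[0,0,0.25,0],[0,0,0.05,0],[0,0,0,0],[0,0,0,0],[0,0,0,0],[0,0,0,0],[0,0,0,0]]

```text
clock: 21.82
position: [0.6584, 0.0436, 0.3509]
tool_rot: [[0.24, 0.001, 0.971], [-0.971, 0.0, 0.24], [0.0, -1.0, 0.001]]
force: [1.0, -0.9, 5.3]
gripper_width: 0.124
```

```bash
python3 - <<'E'
from h import *
go(.659,.043,.35)
d=shot('scene');im=d['color'].copy()
a=np.radians(13.95);ex=np.array([np.cos(a),np.sin(a),0]);ey=np.array([-ex[1],ex[0],0])
H=np.array([.567,.0205,.055])+.095*ex
S=6;x0,y0,w,h=270,150,80,95
c=cv2.resize(im[y0:y0+h,x0:x0+w],None,fx=S,fy=S,interpolation=2);raw=c.copy()
# outer camera-side edge (far face x+4, side -51 mm) for 3 angles
for deg,col in((84.3,(255,0,0)),(90,(0,255,0)),(95.7,(0,0,255))):
    t=np.radians(deg);ax=-np.cos(t)*ex+np.sin(t)*np.array([0,0,1]);n=np.sin(t)*ex+np.cos(t)*np.array([0,0,1])
    for o in(-.004,.004):
        p=[proj(d,H+r*ax-.051*ey+o*n) for r in(.03,.144)]
        q=[tuple(int((v[i]-(x0,y0)[i]+.5)*S) for i in(0,1)) for v in p]
        cv2.line(c,q[0],q[1],col,1)
cv2.imwrite('pics/s7.png',cv2.resize(np.hstack([raw,c]),(800,475)))
E
```

```text
clk 21.825 pos [0.658 0.044 0.351] yaw z 13.862330152861432 F [ 1.05  -0.911  5.315] w 0.12436549301125437 q [-3.176 28.518 10.955 72.385  0.014 72.961]
shift cm [0.074 0.093 0.042]
```

View pics/s7.png

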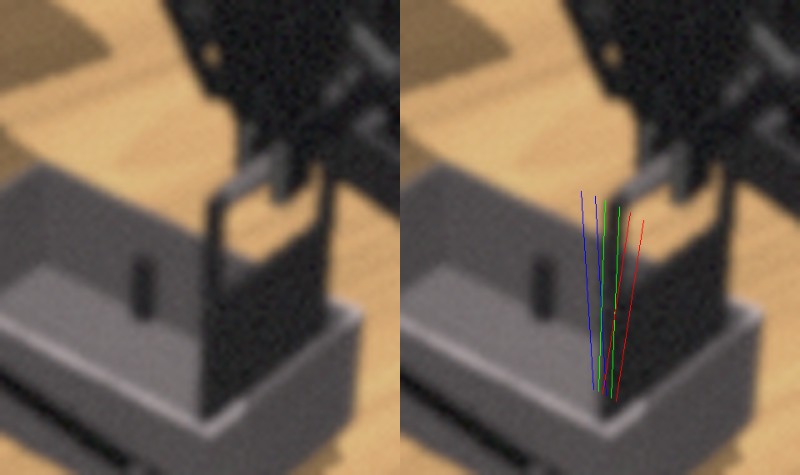

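The arm edge matches the green 90° line at the top (605–622 at y=200), and its slope gives about 89–90°. The blue and red ±5.7° lines are clearly off. The grip is firm and still, so I make one numeric check of the cover and hand in.

```bash
python3 - <<'E'
from h import *
d=shot("top");hsv=cv2.cvtColor(d["color"],cv2.COLOR_BGR2HSV)
m=((hsv[...,1]<60)&(hsv[...,2]>120)).astype(np.uint8)*255
z=np.zeros_like(m);z[175:325,360:480]=m[175:325,360:480]
c=max(cv2.findContours(z,0,1)[0],key=cv2.contourArea).reshape(-1,2)
print(cv2.minAreaRect(np.array([ray(d,u,v,.014)[:2]*1000 for u,v in c],np.float32)))
s=manip.sense();print(s["clock"],s["joint_vel"],s["gripper_width"])
print(manip.job_done())
E
```

```text
((484.7010498046875, -349.1322021484375), (138.66104125976562, 228.92556762695312), 81.41107940673828)
21.925 [-0.04436721 -0.0423576   0.10139372 -0.03975549  0.05904179 -0.02350439] 0.1275701654048278
the job is handed in; nothing more can be done
None
```

I lifted the cover by its knob, laid it gently on the mat and let it go. I then swung the flap up by its crossbar and handed in while still holding it upright, at about 22 s of the 64 s allowed.

- **Cover:** it lies knob up about 3 mm from the mat's measured centre. Its full-size outline fits a flat plate at the expected height.
- **Flap:** it stands at about 89–90°, judged from the arm edge against the projected 90° line in the scene view and from how far the gripper travelled. The allowed error is 5.7°.
- **Grip:** the fingers hold the bar at about 11 mm opening with the grip set to 30 N, and the arm was still.
- **Small disagreement:** the bar sat 1–2 mm nearer the robot than the image measurement said. I took that out before the swing.
- **Not checked:** I did not re-measure the wrench, screwdriver, jar and cup, but I planned no contact with them and saw none moved in the pictures. The hand-in gives no verdict.

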